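# Drift the strap into line and bolt it

### The job

The steel strap on the timber bearer hangs on one fitted bolt and has swung out of line with the holes below it. Take the drift pin from the rack and push it down through the strap's end hole into the timber until its collar sits flat on the strap, so that the holes line up, and leave it there. Then put the thick hex-headed bolt from the rack fully home in the strap's middle hole.

Things in the scene. Friction and masses are not known exactly. Their poses are not given: they have to be found in the camera images.
- drift_pin: Steel drift pin upright in a 4-slot rack (slots shuffled, 60 mm apart). Seen: collar 46 mm wide, 6 thick, plain square grip 24 wide, flats on x and y, top 66 above collar underside. Below: shank 28 wide for 20 mm, then taper to a 6 mm tip 65 down. Origin: on axis, collar underside, 80 above table at start; z up, y along the slot row, x across. Neighbours, not needed: slim round punch, small-headed bolt.
- bolt: Thick steel hex bolt upright in the same rack (dark wood, 75 x 240 x 80 mm high), the larger hex head. Flange 50 mm wide, 4 thick; hex head 36 across flats (two face x), top 34 above flange underside. Shank 24 wide for 35 mm, then taper to a 14 mm tip 50 down. Origin: on axis, flange underside, 80 above table at start; z up, y along the slot row, x across.
- bearer: Fixed timber beam 90 (x) x 330 (y) x 80 mm high under a steel strap 70 wide, 300 long, 8 thick, its top 88 above table. Origin: on table under the beam's middle hole; y along the beam to the end hole. Beam holes, 32 wide, right through: middle at x 0, y 0; end at x 0, y 110. The strap has two like holes and hangs on a fitted bolt at x 0, y -120, head 27 above strap.
- strap (a joint): Swing of the strap about its fitted bolt, rad. 0: holes in line with the beam's. Starts 0.034 to 0.05, positive counter-clockwise from above: its end hole (230 mm from the fitted bolt) is 8 to 11.5 mm, its middle hole 4 to 6 mm, to the beam's -x side. Light friction (1 N at end hole): the pin's taper drags it into line if held over the beam's hole or midway between the two holes.
Not all that is in view belongs to the job. Leave any purple or yellow look-alike of the drift_pin alone.

How it is judged:
By the outcome, as a careful person would: the job done as asked, in the order asked, and still so for the second after the job is handed in, with the robot touching nothing.
It also fails if it takes over 67 s, if anything falls off the work surface, if the arm or the gripper's body presses on something with over 40 N, if the wrist force passes 120 N, or if a joint passes its speed limit or range.

### The arm

A 6-joint arm with a two-finger parallel gripper is mounted at the origin on the work surface. World frame = base frame: x ahead of the robot, y to its left, z up, the work surface at z = 0. Lengths are in m, angles in rad, forces in N, time in s.
With the tool pointing down it reaches from about 0.35 to 0.975 m from the base axis. Payload 4.9 kg.
Tool frame: the origin (TCP) lies midway between the tips of the shut fingers; the grasp point (between the pads) lies 19 mm behind it; z points along the fingers, y is the direction in which the jaws open and shut (so a half turn about z gives the same grasp; the last joint's range is limited). The gripper opens to 85 mm and grips with 20 to 120 N. Pads are 22 mm wide; open, the fingers measure 114 mm over their backs; the gripper's body (76 mm by 85 mm) begins 54 mm behind the grasp point. The pads swing forward as they close: fully open they stand 13 mm farther back than shut.
Start: joints at [-1.353, 0.053, 1.613, -0, 1.476, -0.119], TCP at [0.207, -0.59, 0.231] pointing down, gripper open.
Joint ranges: [-3.01, 3.01], [-1.01, 2.22], [0.06, 2.58], [-1.02, 4.17], [0.09, 2.62], [-3.14, 3.14]. Speed limits (rad/s): [2.57, 2.57, 3.14, 3.14, 3.14, 3.14].

### API

Orientations are given as a unit quaternion [w, x, y, z].
In Python, from plant import state, grab_frame, camera_params, job_done, boxes_of gives the robot as it stands.
- The arm moves only by the tool step_arm, never from a script. Its argument "steps" is a list of rows, each a list of 4 numbers: the shift along the tool's x, y, z in mm, then the turn about the tool's z in degrees. A call has 1 to 8 rows; each row shifts and turns the pose as measured when the row begins, along the tool's axes as they then stand; what a row does not reach is not made up. A row lasts 1/10 s, in which the tool goes at most 50 mm and 8.59 degrees, less where a joint would pass 70% of its speed; a pose out of reach is approached as far as the arm can. A call is refused whole if a number of a shift passes 50 or a number of a turn 8.59, either way. A call with a gripper value outside its range is refused whole. "claw" is the opening in per cent of the stroke, from 0 (shut) to 100 (fully open), set as the call begins (left out, the last holds). The fingers move at their own pace and stop on an object; the grip force is fixed at half the most. Time passes only in rows, so rows that do not move let the fingers close. It gives the time, the measured TCP pose, the force and the opening at its end, in the units of the state.
- state(): the state, without advancing time (a new reading comes with each control period).
- grab_frame(name): name is "scene" or "top" or "wrist"; returns (picture, depth): 420x560x3 uint8, red, green, blue; 420x560 float32, m along the optical axis (not along the pixel's ray), 0 where there is no reading.
- camera_params(name): a dict with "mtx" (3x3 intrinsics, pixels), "extrinsics" (4x4, takes a point from camera to world coordinates); the wrist camera has in their place "T_tool_cam" (4x4, takes a point from camera to tool coordinates, whose origin is the TCP and whose axes are the flange's). Camera axes: x right, y down, z forward; pixel columns grow to the right and rows downward; lengths in m; the calibration is good to about 2 mm. A picture is of the moment at which its call begins: read the wrist's pose just before it. camera_params takes no time and is no camera call.
- job_done(): hands the job in, once; it reports no verdict.
Trained networks look in the newest picture that a camera, given by its name, has taken for a name from the list of things; names that differ only in an ending like _2 or _b are one class to them, and where a whole thing is asked for, a point or a joint stands for the part that bears it (a point fixed in the world has none). Each returns a list of dicts, best first, with "p" (0 to 1); they miss things now and then, are a little off and sometimes report something else, mostly with a low value. They report only what shows in the picture. A call takes as long as a camera call. They do not tell look-alikes from the thing itself.
- boxes_of(camera, label): "box" ([left, top, width, height] in pixels, round what is visible of it).
The state is a dict: "time": time; "joint_pos": joint angles; "joint_vel": joint speeds; "joint_efforts": joint torques, N m; "tool_pos": TCP position; "tool_rot": TCP orientation; "contact_force": force on the tool from outside, world axes, zero at the start; "ft_torque": the same for the moment, N m; "gripper_width": opening from 0.0 (shut) to 1.0 (fully open).
Only numpy, scipy, OpenCV 4.12 (cv2) and the standard library are available. Lean on these libraries where they do the work, as an engineer would, in place of code of your own. Each camera call takes 0.05 s, during which the arm holds its last target. There are 200 camera calls.

## Working session

There is one attempt and no reset: what is moved stays moved. The work goes in short steps, Python scripts to look and compute and a tool call to move; the robot and the scene stay as the last step left them, time stands still between calls to the robot, and variables do not carry over. Pictures are saved under pics/ and viewed, about 8 in all and at most 12, crops included, and the job is handed in when it is done.

Besides the shell and the picture viewer there is one more tool, called as name([rows], argument=value, ...), one row to a line, values as JSON. step_arm: Moves the arm, as the interface text tells. Its arguments: {"type":"object","properties":{"steps":{"type":"array"},"claw":{"type":"number"}},"required":["steps"]}

```bash
mkdir -p pics; cat > h.py <<'E'
import numpy as np, cv2
from plant import *
from scipy.spatial.transform import Rotation as R
def Tcam(n):
    c=camera_params(n); K=np.array(c["mtx"])
    if n!="wrist": return K,np.array(c["extrinsics"])
    s=state(); T=np.eye(4); q=s["tool_rot"]
    T[:3,:3]=R.from_quat([q[1],q[2],q[3],q[0]]).as_matrix(); T[:3,3]=s["tool_pos"]
    return K,T@np.array(c["T_tool_cam"])
def grab(n):
    K,T=Tcam(n); p,d=grab_frame(n); return p,d,K,T
def cloud(d,K,T):
    v,u=np.mgrid[:d.shape[0],:d.shape[1]]
    P=np.stack([(u-K[0,2])/K[0,0]*d,(v-K[1,2])/K[1,1]*d,d],-1)
    return P@T[:3,:3].T+T[:3,3]
def save(p,f): cv2.imwrite("pics/"+f,p[...,::-1])
E
python3 - <<'E'
from h import *
for n in ["top","scene"]:
    p,d,K,T=grab(n); C=cloud(d,K,T); np.savez(n,p=p,d=d,C=C,K=K,T=T); save(p,n+".png")
    for l in ["drift_pin","bolt","bearer","strap"]:
        for b in boxes_of(n,l)[:4]:
            x,y,w,h=b["box"]; c=C[int(min(419,y+h/2)),int(min(559,x+w/2))]
            print(n,l,np.round(b["box"]),round(b["p"],2),np.round(c,3))
print(state()["tool_rot"],state()["time"])
c=camera_params("wrist");print(c)
E
```

```text
top drift_pin [100. 174.  30.  24.] 0.93 [0.591 0.359 0.126]
top drift_pin [ 93. 212.  25.  21.] 0.93 [0.517 0.375 0.123]
top drift_pin [138. 208.  30.  22.] 0.84 [0.523 0.278 0.125]
top drift_pin [ 89. 252.  31.  21.] 0.8 [0.436 0.371 0.121]
top bolt [167. 216.  26.  18.] 0.55 [0.513 0.225 0.112]
top strap [298. 186. 144.  38.] 0.91 [ 0.582 -0.184  0.007]
scene drift_pin [329. 103.  23.  31.] 0.97 [0.538 0.277 0.126]
scene drift_pin [380. 105.  18.  29.] 0.97 [0.61  0.359 0.109]
scene drift_pin [370. 131.  20.  47.] 0.85 [0.643 0.282 0.083]
scene drift_pin [325.  73.  17.  43.] 0.84 [0.455 0.366 0.091]
scene bolt [310. 124.  21.  25.] 0.64 [0.53  0.216 0.114]
scene bearer [105. 206. 175. 175.] 0.83 [ 0.59  -0.203  0.089]
scene strap [117. 210. 152. 139.] 0.95 [ 0.555 -0.175  0.056]
[-1.92632667e-05  9.85854824e-01  1.67601505e-01 -2.14714863e-05] 0.5
{'mtx': array([[301.68310649,   0.        , 281.5845602 ],
       [  0.        , 301.68310649, 212.17126256],
       [  0.        ,   0.        ,   1.        ]]), 'T_tool_cam': array([[ 6.41715205e-05, -9.60288141e-01, -2.79010183e-01,
         7.21753112e-02],
       [ 9.99999892e-01,  1.89921640e-04, -4.23669069e-04,
         2.11654715e-04],
       [ 4.59834454e-04, -2.79010126e-01,  9.60288050e-01,
        -1.43790557e-01],
       [ 0.00000000e+00,  0.00000000e+00,  0.00000000e+00,
         1.00000000e+00]])}
```

```bash
python3 - <<'E'
import cv2,numpy as np
a=cv2.imread("pics/top.png");b=cv2.imread("pics/scene.png")
A=cv2.resize(a[150:290,60:210],None,fx=4,fy=4); A=A[:560,:600]
B=cv2.resize(b,(400,300)); C=cv2.resize(a,(400,300))
cv2.imwrite("pics/v1.png",np.hstack([C,B])); cv2.imwrite("pics/v2.png",A)
E
```

```text
(no output)
```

View pics/v1.png

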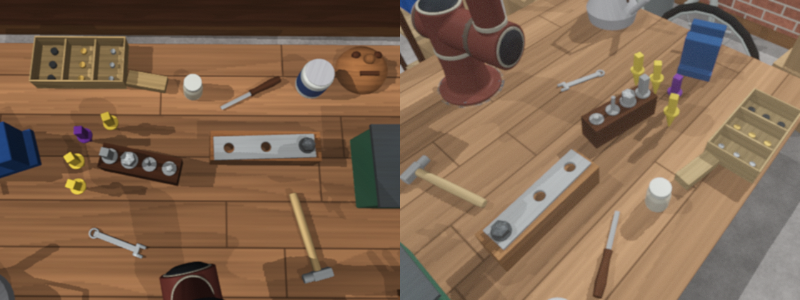

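View pics/v2.png

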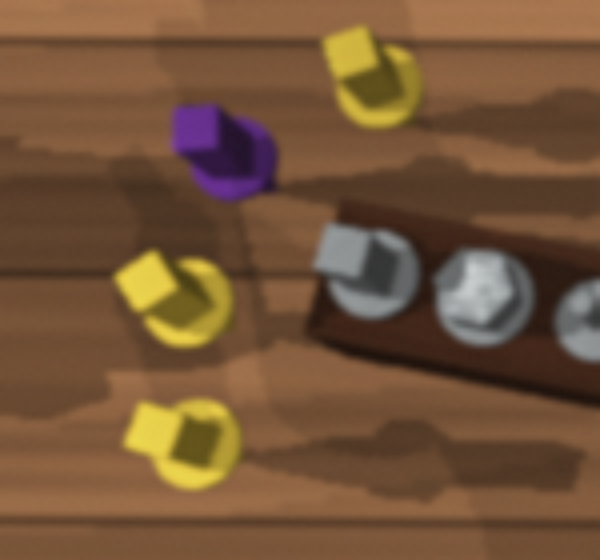

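The steel pin is the only grey square grip, at top pixel (153,218) in the rack's left slot. The bolt, a larger hex head, is next to it at (181,223). The look-alikes are purple (117,190) and yellow (155,170), (107,225) and (107,260), all outside the rack. Next I'll measure positions.

```bash
python3 - <<'E'
from h import *
for n in ["top","scene"]:
    z=np.load(n+".npz"); p,C=z["p"].astype(int),z["C"]
    hsv=cv2.cvtColor(z["p"],cv2.COLOR_RGB2HSV)
    Z=C[...,2]; grey=hsv[...,1]<50
    m=(Z>.075)&(Z<.1)&(C[...,0]>.4)&(C[...,0]<.75)&(C[...,1]<-.0)&(C[...,1]>-.45)
    g=C[m&grey]; r=cv2.minAreaRect((g[:,:2]*1000).astype(np.float32)); print(n,"strap",r,np.median(g[:,2]))
    m2=m&~grey
    r=cv2.minAreaRect((C[m][:,:2]*1000).astype(np.float32)); print(n,"bearer",r)
    m=(Z>.07)&(Z<.084)&(C[...,1]>.03)&(C[...,1]<.32)&(C[...,0]>.4)&(C[...,0]<.6)&(p.sum(-1)<250)
    r=cv2.minAreaRect((C[m][:,:2]*1000).astype(np.float32)); print(n,"rack",r,m.sum())
    m=(Z>.135)&(C[...,1]>.2)&(C[...,1]<.35)&(C[...,0]>.45)&(C[...,0]<.57)&grey
    print("pin top",np.round(np.median(C[m],0),4),m.sum())
E
```

```text
top strap ((636.4959716796875, -192.0602569580078), (216.0733184814453, 350.7294006347656), 2.0567128658294678) 0.08820864465943656
top bearer ((636.4158325195312, -187.1572723388672), (351.6644287109375, 228.52435302734375), 89.7547836303711)
top rack ((515.2452392578125, 199.52255249023438), (240.80816650390625, 75.97335815429688), 78.59331512451172) 2466
pin top [0.5317 0.286  0.1454] 162
scene strap ((562.22509765625, -166.7606964111328), (78.31086730957031, 306.6155090332031), 2.0992372035980225) 0.08710824564424435
scene bearer ((569.987060546875, -173.5569305419922), (330.5978088378906, 93.18868255615234), 89.69990539550781)
scene rack ((516.0263061523438, 198.70730590820312), (239.12733459472656, 79.07598876953125), 78.89321899414062) 1529
pin top [0.5366 0.285  0.1436] 119
```

step_arm([
  [0, 0, -20, 0],
])

```text
time: 0.6
tool_pos: [0.2061, -0.5881, 0.2477]
tool_rot: [-0.003, 0.986, 0.168, -0.0]
contact_force: [-0.1, -0.2, 0.5]
gripper_width: 0.998
```

```bash
cat >> h.py <<'E'
def psi():
    q=state()["tool_rot"]; m=R.from_quat([q[1],q[2],q[3],q[0]]).as_matrix(); return np.degrees(np.arctan2(m[1,0],m[0,0]))
def plan(tgt,yaw,maxstep=48,maxturn=8,frm=None):
    p=np.array(state()["tool_pos"] if frm is None else frm[:3]); y=psi() if frm is None else frm[3]
    d=np.array(tgt)-p; dy=yaw-y
    n=max(1,int(np.ceil(max(np.linalg.norm(d)*1000/maxstep,abs(dy)/maxturn))))
    rows=[]
    for i in range(n):
        a=np.radians(y+dy*i/n); c,s=np.cos(a),np.sin(a); w=d*1000/n
        rows.append([round(float(v),1) for v in (c*w[0]+s*w[1], s*w[0]-c*w[1], -w[2], -dy/n)])
    print("from",np.round(p,4),round(y,2),"n",n)
    for i in range(0,n,8): print(rows[i:i+8])
E
python3 -c "
from h import *
plan([.565,-.15,.33],78.7)"
```

```text
from [ 0.2061 -0.5881  0.2477] 19.29 n 12
[[40.3, -24.6, -6.9, -5.0], [42.3, -21.0, -6.9, -5.0], [43.9, -17.3, -6.9, -5.0], [45.2, -13.4, -6.9, -5.0], [46.2, -9.5, -6.9, -5.0], [46.9, -5.4, -6.9, -5.0], [47.2, -1.4, -6.9, -5.0], [47.1, 2.7, -6.9, -5.0]]
[[46.7, 6.7, -6.9, -5.0], [46.0, 10.8, -6.9, -5.0], [44.9, 14.7, -6.9, -5.0], [43.4, 18.5, -6.9, -5.0]]
```

step_arm([
  [40, -25, -7, -5],
  [42, -21, -7, -5],
  [44, -17, -7, -5],
  [45, -13, -7, -5],
  [46, -9, -7, -5],
  [47, -5, -7, -5],
  [47, -1, -7, -5],
  [47, 3, -7, -5],
])

```text
time: 1.4
tool_pos: [0.447, -0.2904, 0.3095]
tool_rot: [0.0, 0.865, 0.502, 0.001]
contact_force: [0.9, -0.4, 0.6]
gripper_width: 1.005
```

step_arm([
  [47, 7, -7, -5],
  [46, 11, -7, -5],
  [45, 15, -7, -5],
  [43, 18, -7, -5],
  [40, 0, 0, -5],
  [0, 0, 0, 0],
])

```text
time: 2.0
tool_pos: [0.5754, -0.0882, 0.3416]
tool_rot: [0.003, 0.727, 0.687, 0.002]
contact_force: [-0.3, -0.5, 0.5]
gripper_width: 1.0
```

```bash
python3 - <<'E'
from h import *
p,d,K,T=grab("wrist"); C=cloud(d,K,T); np.savez("w1",p=p,d=d,C=C,K=K,T=T); save(p,"w1.png"); print(T[:3,3],psi())
plan([.53,.27,.30],78.7)
E
```

```text
[ 0.57935174 -0.01682937  0.48535454] 86.57636817125463
from [ 0.5752 -0.0901  0.3416] 86.58 n 8
[[44.6, -8.3, 5.2, 1.0], [44.4, -9.1, 5.2, 1.0], [44.3, -9.9, 5.2, 1.0], [44.1, -10.6, 5.2, 1.0], [43.9, -11.4, 5.2, 1.0], [43.7, -12.1, 5.2, 1.0], [43.5, -12.9, 5.2, 1.0], [43.3, -13.6, 5.2, 1.0]]
```

View pics/w1.png

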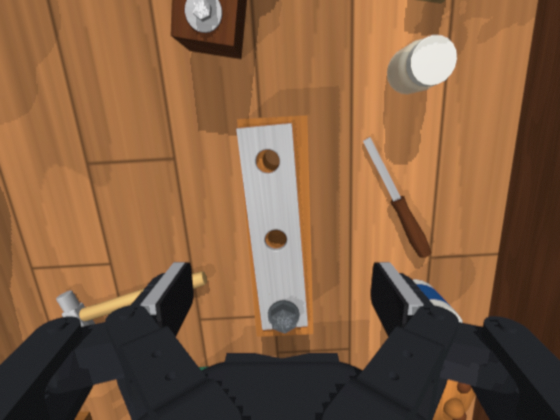

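The strap holes are at px (267,160) for the end and (276,239) for the middle, and the fitted bolt is at (284,316). The timber shows on the +x (right) side. I'll fit the holes and timber edges.

```bash
python3 - <<'E'
from h import *
z=np.load("w1.npz"); p,C,K,T=z["p"],z["C"],z["K"],z["T"]
hsv=cv2.cvtColor(p,cv2.COLOR_RGB2HSV)
def onplane(u,v,h):
    r=T[:3,:3]@np.array([(u-K[0,2])/K[0,0],(v-K[1,2])/K[1,1],1]); return T[:3,3]+r*(h-T[2,3])/r[2]
def plane_img(pts,h): return np.array([onplane(u,v,h)[:2] for u,v in pts])
roi=np.zeros(p.shape[:2],bool); roi[118:345,230:315]=1
grey=(hsv[...,1]<70)&roi
print("strap z",np.median(C[grey][:,2]))
cs,hi=cv2.findContours(grey.astype(np.uint8),cv2.RETR_CCOMP,cv2.CHAIN_APPROX_NONE)
for c in cs:
    if cv2.contourArea(c)>60:
        P=plane_img(c[:,0],.088)*1000
        e=cv2.minEnclosingCircle(P.astype(np.float32)); 
        el=cv2.fitEllipse(P.astype(np.float32))
        print(cv2.contourArea(c),np.round(P.mean(0),1),"circ",np.round(e[0],1),round(e[1],1),"ell",np.round(el[0],1),np.round(el[1],1))
        if cv2.contourArea(c)>5000: print("rect",cv2.minAreaRect(P.astype(np.float32)))
m=(C[...,2]>.07)&(C[...,2]<.095)&roi
print("beam",cv2.minAreaRect((C[m][:,:2]*1000).astype(np.float32)))
ys=C[m][:,1]
# beam edge x by y bins
for y0 in np.arange(-.33,.0,.03):
    s=C[m&(abs(C[...,1]-y0)<.008)]
    if len(s): print(round(y0,2),np.round(np.percentile(s[:,0],[0.5,99.5]),4))
E
```

```text
strap z 0.0892817092104913
10086.5 [ 564.8 -156.6] circ [ 564.6 -170.3] 156.6 ell [ 565.  -164.9] [ 76.2 409. ]
rect ((565.3350830078125, -171.9119415283203), (70.82402801513672, 309.7666320800781), 2.1264541149139404)
338.5 [ 565.1 -171.4] circ [ 564.9 -171.7] 16.0 ell [ 565.1 -171.5] [29.5 31.2]
453.0 [561.2 -61.7] circ [561.3 -61.9] 16.4 ell [561.2 -62. ] [31.1 31.6]
beam ((569.785888671875, -173.29124450683594), (331.1214904785156, 90.68965148925781), 89.81692504882812)
-0.33 [0.5245 0.6133]
-0.3 [0.5248 0.6142]
-0.27 [0.5251 0.6134]
-0.24 [0.5252 0.6142]
-0.21 [0.5254 0.6137]
-0.18 [0.5254 0.6146]
-0.15 [0.5256 0.6141]
-0.12 [0.5259 0.615 ]
-0.09 [0.5257 0.6146]
-0.06 [0.5267 0.6153]
-0.03 [0.5258 0.6152]
-0.0 [0.5277 0.5556]
```

step_arm([
  [45, -8, 4, 1],
  [45, -9, 4, 1],
  [45, -10, 4, 1],
  [45, -11, 4, 1],
  [45, -11, 4, 1],
  [45, -12, 4, 1],
  [44, -13, 4, 1],
  [43, -13, 4, 1],
])

```text
time: 2.85
tool_pos: [0.5379, 0.272, 0.3064]
tool_rot: [0.007, 0.785, 0.619, 0.002]
contact_force: [1.4, -0.9, -0.1]
gripper_width: 0.995
```

step_arm([
  [0, 0, 0, 0],
])

```text
time: 2.95
tool_pos: [0.5369, 0.2749, 0.3051]
tool_rot: [0.006, 0.784, 0.62, 0.001]
contact_force: [-0.6, -0.7, 0.5]
gripper_width: 0.997
```

```bash
python3 - <<'E'
from h import *
p,d,K,T=grab("wrist"); C=cloud(d,K,T); np.savez("w2",p=p,d=d,C=C,K=K,T=T); save(p,"w2.png"); print(T[:3,3],psi(),state()["tool_pos"])
for l in ["drift_pin","bolt"]:
    for b in boxes_of("wrist",l)[:4]: print(l,np.round(b["box"]),round(b["p"],2))
E
```

```text
[0.55286555 0.34551142 0.4484751 ] 76.60393070460721 [0.53752717 0.27287629 0.30550859]
drift_pin [303. 155.  46.  87.] 0.91
drift_pin [302.  98.  36.  97.] 0.84
drift_pin [180. 117.  69.  76.] 0.83
drift_pin [253. 154.  40.  40.] 0.76
bolt [255. 201.  42.  43.] 0.91
```

View pics/w2.png

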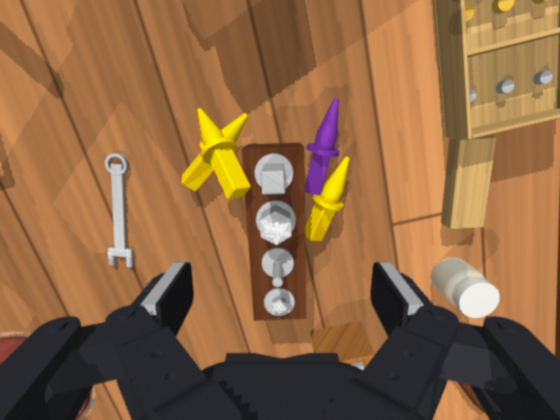

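The steel pin's grip is at (273,178) in the far slot and the thick hex bolt is at (276,222). The yellow and purple look-alikes are close beside the rack, so I'll check their heights.

```bash
python3 - <<'E'
from h import *
z=np.load("w2.npz"); p,C=z["p"],z["C"]
for u,v in [(203,115),(220,150),(190,182),(238,190),(243,120),(335,105),(323,150),(317,185),(345,165),(330,200),(316,235),(262,155),(260,172),(273,185),(276,225),(300,250),(277,310)]:
    print((u,v),np.round(C[v,u],3))
hsv=cv2.cvtColor(p,cv2.COLOR_RGB2HSV); Z=C[...,2]; roi=np.zeros(Z.shape,bool); roi[140:325,240:310]=1
g=roi&(hsv[...,1]<60)
m=g&(Z>.138); print("pin",np.round(C[m].mean(0),4),cv2.minAreaRect((C[m][:,:2]*1000).astype(np.float32)),Z[m].max())
m=roi&(Z>.106)&(Z<.12)&(abs(C[...,1]-.228)<.03); print("bolt",np.round(C[m].mean(0),4),cv2.minAreaRect((C[m][:,:2]*1000).astype(np.float32)))
m=roi&(Z>.07)&(Z<.09); print("rack",cv2.minAreaRect((C[m][:,:2]*1000).astype(np.float32)))
s=(hsv[...,1]>120)&(hsv[...,2]>60)&(Z>.05)&(C[...,1]>.1); s[300:]=0
hu=hsv[...,0]; s&=((hu>22)&(hu<35))|((hu>125)&(hu<160)); print("decoys maxz",Z[s].max() if s.any() else None)
q=np.argwhere(s&(abs(C[...,0]-.534)<.09)&(abs(C[...,1]-.287)<.06)); print(len(q), [np.round(C[a,b],3).tolist() for a,b in q[::max(1,len(q)//12)]])
E
```

```text
(203, 115) [0.462 0.377 0.041]
(220, 150) [0.478 0.331 0.078]
(190, 182) [0.415 0.296 0.03 ]
(238, 190) [0.49  0.283 0.102]
(243, 120) [0.51  0.359 0.037]
(335, 105) [0.63  0.35  0.037]
(323, 150) [0.603 0.298 0.041]
(317, 185) [0.587 0.251 0.031]
(345, 165) [0.629 0.27  0.036]
(330, 200) [0.6   0.227 0.039]
(316, 235) [0.571 0.177 0.031]
(262, 155) [0.526 0.313 0.081]
(260, 172) [0.519 0.295 0.086]
(273, 185) [0.534 0.288 0.148]
(276, 225) [0.524 0.234 0.114]
(300, 250) [0.544 0.182 0.081]
(277, 310) [0.495 0.109 0.094]
pin [0.5348 0.2921 0.1535] ((539.3290405273438, 312.41546630859375), (70.6280746459961, 23.538490295410156), 76.78540802001953) 0.44847509520796336
bolt [0.5226 0.2325 0.1148] ((522.1500244140625, 231.30885314941406), (40.66398239135742, 35.62979507446289), 76.3242416381836)
rack ((514.0076904296875, 201.79107666015625), (240.82611083984375, 79.8469467163086), 78.64350128173828)
decoys maxz 0.44847509520796336
1805 [[0.553, 0.346, 0.448], [0.481, 0.34, 0.08], [0.465, 0.338, 0.083], [0.477, 0.33, 0.079], [0.49, 0.321, 0.072], [0.461, 0.321, 0.069], [0.484, 0.313, 0.086], [0.492, 0.305, 0.085], [0.497, 0.298, 0.087], [0.501, 0.291, 0.09], [0.503, 0.285, 0.091], [0.481, 0.285, 0.103], [0.553, 0.346, 0.448]]
```

```bash
python3 - <<'E'
from h import *
z=np.load("w2.npz"); p,C=z["p"],z["C"]
hsv=cv2.cvtColor(p,cv2.COLOR_RGB2HSV); Z=C[...,2]; roi=np.zeros(Z.shape,bool); roi[145:260,180:310]=1
g=roi&(hsv[...,1]<60)
m=g&(Z>.138)&(Z<.16); print("pin",np.round(np.median(C[m],0),4),cv2.minAreaRect((C[m][:,:2]*1000).astype(np.float32)))
s=roi&(hsv[...,1]>120)&(hsv[...,2]>60)&(hsv[...,0]>22)&(hsv[...,0]<35)&(Z<.2); i=np.argmax(np.where(s,Z,0)); print("decoy top",C.reshape(-1,3)[i],np.percentile(Z[s],[95,99]))
plan([.533,.288,.17],78.7)
E
```

```text
pin [0.5343 0.291  0.1471] ((534.06103515625, 289.98077392578125), (24.538307189941406, 23.538490295410156), 76.78540802001953)
decoy top [0.48799609 0.2855536  0.10765984] [0.10124239 0.10559813]
from [0.5383 0.2709 0.3062] 76.45 n 3
[[5.1, -3.0, 45.4, -0.8], [5.2, -3.0, 45.4, -0.8], [5.2, -2.9, 45.4, -0.8]]
```

step_arm([
  [8, -3, 45, -1],
  [7, -3, 45, -1],
  [4, -2, 42, 0],
  [0, 0, 0, 0],
], claw=60)

```text
time: 3.5
tool_pos: [0.5419, 0.2829, 0.1756]
tool_rot: [0.01, 0.778, 0.628, 0.006]
contact_force: [-0.2, 0.6, -0.5]
gripper_width: 0.598
```

```bash
python3 - <<'E'
from h import *
p,d,K,T=grab("wrist"); save(p,"w3.png"); C=cloud(d,K,T); Z=C[...,2]
hsv=cv2.cvtColor(p,cv2.COLOR_RGB2HSV); m=(hsv[...,1]<60)&(Z>.138)&(Z<.154)&(abs(C[...,0]-.534)<.04)&(abs(C[...,1]-.29)<.035)
print(np.round(np.median(C[m],0),4),m.sum(),cv2.minAreaRect((C[m][:,:2]*1000).astype(np.float32)),state()["gripper_width"])
plan([.534,.29,.114],78)
E
```

```text
[0.5345 0.2919 0.1469] 1548 ((534.0763549804688, 290.364013671875), (24.075206756591797, 23.92562484741211), 78.009033203125) 0.6008800707526998
from [0.5441 0.2835 0.1798] 77.81 n 2
[[2.1, -5.6, 32.9, -0.1], [2.1, -5.6, 32.9, -0.1]]
```

View pics/w3.png

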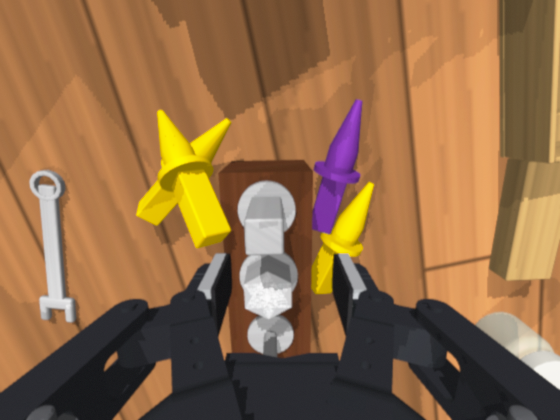

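The grey square grip is centred at about (264,235) between the fingers. The leaning yellow look-alike at (210,225) is just beside it but lower. I'll centre, then descend above its height.

step_arm([
  [5, -11, 10, 0],
  [0, 0, 0, 0],
  [0, 0, 0, 0],
])

```text
time: 3.85
tool_pos: [0.5385, 0.2901, 0.1772]
tool_rot: [0.013, 0.779, 0.626, 0.014]
contact_force: [-0.4, -0.7, 1.3]
gripper_width: 0.601
```

```bash
python3 - <<'E'
from h import *
for i in range(2):
    s=state(); print(s["tool_pos"],s["tool_rot"]); grab_frame("wrist")
plan([.5343,.2905,.116],78)
E
```

```text
[0.53851357 0.290079   0.17716669] [0.01318512 0.77931128 0.62633984 0.01408874]
[0.5384255  0.29012971 0.17709661] [0.01308271 0.77930839 0.62634746 0.01400485]
from [0.5383 0.2901 0.1767] 77.59 n 2
[[-0.2, -2.0, 30.3, -0.2], [-0.2, -2.0, 30.3, -0.2]]
```

```bash
cat >> h.py <<'E'
def tilt():
    s=state(); q=s["tool_rot"]; m=R.from_quat([q[1],q[2],q[3],q[0]]).as_matrix()
    print("t",s["time"],"pos",np.round(s["tool_pos"],4),"psi",round(psi(),1),"zaxis world",np.round(m[:,2],4),"F",np.round(s["contact_force"],1),"T",np.round(s["ft_torque"],2),"g",round(s["gripper_width"],3))
E
python3 -c "
from h import *
tilt(); print(np.round(state()['joint_pos'],3),np.round(state()['joint_vel'],3))"
```

```text
t 3.95 pos [0.5383 0.2901 0.1767] psi 77.6 zaxis world [ 0.0377 -0.0031 -0.9993] F [ 0.  -0.2 -0.4] T [ 0.    0.07 -0.04] g 0.598
[ 0.38   0.039  1.719 -0.017  1.349  0.601] [-0.     0.008  0.007  0.002 -0.002  0.   ]
```

step_arm([
  [0, -2, 15, 0],
  [0, -1, 15, 0],
])

```text
time: 4.15
tool_pos: [0.5389, 0.2917, 0.1497]
tool_rot: [0.014, 0.779, 0.626, 0.018]
contact_force: [0.3, -0.7, -0.5]
gripper_width: 0.601
```

```bash
python3 -c "
from h import *
tilt(); print(np.round(state()['joint_pos'],3),np.round(state()['joint_vel'],3))"
```

```text
t 4.15 pos [0.5389 0.2917 0.1497] psi 77.6 zaxis world [ 0.0455  0.     -0.999 ] F [ 0.3 -0.7 -0.5] T [ 0.01 -0.04  0.02] g 0.601
[ 0.383  0.061  1.744 -0.018  1.294  0.604] [ 0.005  0.129  0.111 -0.002 -0.273  0.011]
```

step_arm([
  [0, 0, -50, 0],
  [0, 0, -50, 0],
])

```text
time: 4.35
tool_pos: [0.5273, 0.2889, 0.2341]
tool_rot: [0.01, 0.779, 0.627, 0.004]
contact_force: [1.5, 0.8, 0.6]
gripper_width: 0.601
```

```bash
python3 -c "
from h import *
tilt(); 
for i in range(3): grab_frame('top'); tilt()"
```

```text
t 4.35 pos [0.5273 0.2889 0.2341] psi 77.6 zaxis world [ 0.019  -0.0107 -0.9998] F [1.5 0.8 0.6] T [-0.01 -0.01  0.04] g 0.601
t 4.4 pos [0.5302 0.2903 0.2435] psi 77.6 zaxis world [ 0.0304 -0.006  -0.9995] F [2.1 1.4 5.3] T [ 0.04 -0.06 -0.02] g 0.601
t 4.45 pos [0.5311 0.2906 0.2421] psi 77.6 zaxis world [ 0.033  -0.005  -0.9994] F [ 0.2 -0.5  1. ] T [0.02 0.04 0.02] g 0.601
t 4.5 pos [0.5301 0.2901 0.2389] psi 77.6 zaxis world [ 0.0292 -0.0065 -0.9996] F [ 0.4 -0.1  0.2] T [-0.01  0.01  0.06] g 0.604
```

step_arm([
  [0, 0, -50, 0],
  [0, 0, -50, 0],
  [0, 0, -50, 0],
])

```text
time: 4.8
tool_pos: [0.5212, 0.2893, 0.3694]
tool_rot: [0.007, 0.779, 0.627, -0.006]
contact_force: [0.6, 0.4, -0.5]
gripper_width: 0.601
```

```bash
python3 -c "
from h import *
tilt(); 
for i in range(2): grab_frame('top'); tilt()"
```

```text
t 4.8 pos [0.5212 0.2893 0.3694] psi 77.6 zaxis world [-2.000e-04 -1.860e-02 -9.998e-01] F [ 0.6  0.4 -0.5] T [ 0.   -0.03  0.  ] g 0.601
t 4.85 pos [0.5237 0.2903 0.3809] psi 77.6 zaxis world [ 0.0147 -0.0125 -0.9998] F [-1.3 -1.   6.4] T [0.01 0.03 0.  ] g 0.596
t 4.9 pos [0.5241 0.2905 0.379 ] psi 77.6 zaxis world [ 0.0161 -0.012  -0.9998] F [-0.1  0.5  2.5] T [ 0.07 -0.04 -0.01] g 0.602
```

step_arm([
  [0, 0, 48, 0],
])

```text
time: 5.0
tool_pos: [0.5281, 0.2914, 0.3382]
tool_rot: [0.012, 0.779, 0.627, 0.01]
contact_force: [1.0, 0.3, -0.3]
gripper_width: 0.598
```

```bash
cat > settle.py <<'E'
from h import *
import sys
for i in range(int(sys.argv[1]) if len(sys.argv)>1 else 2): grab_frame('top')
tilt()
E
python3 settle.py
```

```text
t 5.1 pos [0.5221 0.2888 0.3217] psi 77.6 zaxis world [ 0.003  -0.0172 -0.9998] F [-0.9  0.1 -2.4] T [ 0.03  0.02 -0.06] g 0.601
```

step_arm([
  [0, 0, 48, 0],
])

```text
time: 5.2
tool_pos: [0.5248, 0.2891, 0.2854]
tool_rot: [0.009, 0.779, 0.627, -0.0]
contact_force: [0.2, 0.7, 0.7]
gripper_width: 0.597
```

```bash
python3 settle.py
```

```text
t 5.3 pos [0.5186 0.2865 0.2713] psi 77.6 zaxis world [-0.0129 -0.0237 -0.9996] F [-1.1  0.6 -1.3] T [-0.02  0.   -0.01] g 0.599
```

step_arm([
  [0, 0, 48, 0],
])

```text
time: 5.4
tool_pos: [0.5217, 0.2871, 0.2375]
tool_rot: [0.007, 0.779, 0.627, -0.007]
contact_force: [1.6, -0.2, 2.1]
gripper_width: 0.597
```

```bash
python3 settle.py; python3 -c "
from h import *
plan([.5343,.2905,.116],78)"
```

```text
t 5.5 pos [0.5151 0.2843 0.2247] psi 77.6 zaxis world [-0.0252 -0.0287 -0.9993] F [-1.2  0.4 -1.8] T [-0.02  0.07  0.04] g 0.6
from [0.5151 0.2843 0.2247] 77.64 n 3
[[3.4, 5.8, 36.2, -0.1], [3.4, 5.8, 36.2, -0.1], [3.4, 5.8, 36.2, -0.1]]
```

step_arm([
  [3, 6, 20, 0],
  [3, 6, 20, 0],
  [3, 5, 15, 0],
  [0, 0, 5, 0],
  [0, 0, 3, 0],
])

```text
time: 6.0
tool_pos: [0.5377, 0.2901, 0.1704]
tool_rot: [0.005, 0.779, 0.627, -0.014]
contact_force: [0.2, 0.2, 0.3]
gripper_width: 0.598
```

```bash
python3 settle.py 1;python3 settle.py 1; python3 settle.py 1; python3 -c "
from h import *
plan([.5343,.2905,.116],78)"
```

```text
t 6.05 pos [0.5375 0.2899 0.17  ] psi 77.6 zaxis world [-0.0167 -0.0253 -0.9995] F [-0.5  0.1  0.1] T [-0.01 -0.04 -0.05] g 0.604
t 6.1 pos [0.5373 0.2899 0.1702] psi 77.6 zaxis world [-0.0166 -0.0253 -0.9995] F [ 0.4  1.3 -0.2] T [0.04 0.05 0.01] g 0.597
t 6.15 pos [0.5373 0.29   0.1703] psi 77.6 zaxis world [-0.0163 -0.0251 -0.9996] F [ 0.4  0.4 -0.6] T [ 0.01  0.02 -0.01] g 0.601
from [0.5373 0.29   0.1703] 77.64 n 2
[[-0.1, -1.5, 27.2, -0.2], [-0.1, -1.5, 27.2, -0.2]]
```

step_arm([
  [0, -2, 20, 0],
  [0, -1, 18, 0],
  [0, 0, 10, 0],
  [0, 0, 5, 0],
  [0, 0, 2, 0],
])

```text
time: 6.65
tool_pos: [0.5364, 0.2907, 0.1204]
tool_rot: [0.006, 0.779, 0.627, -0.009]
contact_force: [-0.2, 0.4, 0.6]
gripper_width: 0.603
```

```bash
python3 settle.py 2; python3 -c "
from h import *
plan([.5343,.2905,.116],78)"
```

```text
t 6.75 pos [0.5365 0.2907 0.1207] psi 77.6 zaxis world [-0.0066 -0.0212 -0.9998] F [ 0.4 -0.4 -0.1] T [0.01 0.03 0.01] g 0.597
from [0.5365 0.2907 0.1207] 77.64 n 1
[[-0.7, -2.1, 4.7, -0.4]]
```

step_arm([
  [0, -2, 5, 0],
  [0, 0, 2, 0],
])

```text
time: 6.95
tool_pos: [0.5354, 0.2914, 0.1151]
tool_rot: [0.007, 0.779, 0.627, -0.008]
contact_force: [-0.8, -0.8, 0.2]
gripper_width: 0.601
```

step_arm([
  [0, 0, 0, 0],
  [0, 0, 0, 0],
  [0, 0, 0, 0],
  [0, 0, 0, 0],
  [0, 0, 0, 0],
], claw=0)

```text
time: 7.45
tool_pos: [0.5351, 0.2917, 0.1153]
tool_rot: [0.006, 0.779, 0.627, -0.008]
contact_force: [-0.1, 0.7, -1.4]
gripper_width: 0.269
```

```bash
python3 settle.py 1
```

```text
t 7.5 pos [0.5351 0.2917 0.1153] psi 77.6 zaxis world [-0.0046 -0.0197 -0.9998] F [-0.6  1.6 -0.7] T [ 0.05 -0.02 -0.  ] g 0.271
```

step_arm([
  [0, 0, -15, 0],
  [0, 0, -40, 0],
  [0, 0, -40, 0],
  [0, 0, -40, 0],
  [0, 0, -20, 0],
  [0, 0, -8, 0],
  [0, 0, 0, 0],
])

```text
time: 8.2
tool_pos: [0.5332, 0.2936, 0.2819]
tool_rot: [0.005, 0.779, 0.627, -0.013]
contact_force: [0.5, -0.9, -4.1]
gripper_width: 0.274
```

```bash
python3 settle.py 1; python3 -c "
from h import *
plan([.57,-.0615,.245],80,maxstep=38)"
```

```text
t 8.25 pos [0.5329 0.2934 0.2808] psi 77.6 zaxis world [-0.015  -0.0243 -0.9996] F [ 0.5 -0.1 -4.2] T [ 0.06 -0.04 -0.04] g 0.268
from [0.5329 0.2934 0.2808] 77.63 n 10
[[-33.9, 11.2, 3.6, -0.2], [-33.9, 11.1, 3.6, -0.2], [-34.0, 10.9, 3.6, -0.2], [-34.0, 10.8, 3.6, -0.2], [-34.1, 10.7, 3.6, -0.2], [-34.1, 10.5, 3.6, -0.2], [-34.1, 10.4, 3.6, -0.2], [-34.2, 10.2, 3.6, -0.2]]
[[-34.2, 10.1, 3.6, -0.2], [-34.3, 10.0, 3.6, -0.2]]
```

step_arm([
  [-20, 6, 0, 0],
  [-34, 11, 0, 0],
  [-34, 11, 0, 0],
  [-34, 11, 0, 0],
  [-34, 11, 0, 0],
  [-34, 11, 2, 0],
  [-34, 10, 2, 0],
  [-34, 10, 2, 0],
])

```text
time: 9.05
tool_pos: [0.5492, 0.0179, 0.2601]
tool_rot: [-0.004, 0.776, 0.63, -0.026]
contact_force: [0.9, 0.4, -4.4]
gripper_width: 0.27
```

step_arm([
  [-34, 10, 2, 0],
  [-25, 6, 2, 0],
  [-12, 4, 1, 0],
  [-5, 0, 0, 0],
  [0, 0, 0, 0],
])

```text
time: 9.55
tool_pos: [0.5477, -0.0665, 0.245]
tool_rot: [-0.011, 0.778, 0.628, -0.032]
contact_force: [0.4, 0.9, -3.1]
gripper_width: 0.272
```

```bash
python3 settle.py 1; python3 - <<'E'
from h import *
plan([.57,-.0615,.215],78,maxstep=38)
E
```

```text
t 9.6 pos [ 0.5477 -0.066   0.245 ] psi 77.9 zaxis world [-0.0644 -0.0226 -0.9977] F [-0.1  0.7 -3.9] T [ 0.05 -0.05  0.01] g 0.27
from [ 0.5477 -0.066   0.245 ] 77.94 n 1
[[9.1, 20.9, 30.0, -0.1]]
```

step_arm([
  [5, 20, -48, 0],
])

```text
time: 9.7
tool_pos: [0.5619, -0.0613, 0.276]
tool_rot: [-0.023, 0.777, 0.628, -0.041]
contact_force: [-0.1, -0.0, -6.6]
gripper_width: 0.267
```

```bash
python3 settle.py 2
```

```text
t 9.8 pos [ 0.5737 -0.0632  0.2951] psi 78.0 zaxis world [-0.0563 -0.0237 -0.9981] F [ 1.1  0.3 -1. ] T [-0.02 -0.2  -0.03] g 0.272
```

step_arm([
  [0, 0, -48, 0],
])

```text
time: 9.9
tool_pos: [0.5728, -0.0603, 0.3318]
tool_rot: [-0.015, 0.776, 0.63, -0.034]
contact_force: [0.6, -0.0, -7.2]
gripper_width: 0.27
```

```bash
python3 settle.py 2
```

```text
t 10.0 pos [ 0.5787 -0.0615  0.3482] psi 78.1 zaxis world [-0.0435 -0.0265 -0.9987] F [ 0.2  1.  -1.3] T [-0.01 -0.14 -0.02] g 0.268
```

step_arm([
  [0, 0, 25, 0],
  [0, 0, 35, 0],
  [0, 0, 30, 0],
  [0, 0, 15, 0],
  [0, 0, 5, 0],
])

```text
time: 10.5
tool_pos: [0.5787, -0.0615, 0.2427]
tool_rot: [0.004, 0.775, 0.632, -0.019]
contact_force: [0.0, -0.2, -4.4]
gripper_width: 0.275
```

```bash
python3 settle.py 2
```

```text
t 10.6 pos [ 0.5791 -0.0618  0.2438] psi 78.4 zaxis world [-0.0229 -0.0306 -0.9993] F [ 0.1  0.3 -4. ] T [ 0.    0.04 -0.05] g 0.271
```

step_arm([
  [-1, -5, 15, 0],
  [0, -4, 15, 0],
  [0, -2, 5, 0],
  [0, -1, 2, 0],
])

```text
time: 11.0
tool_pos: [0.5677, -0.0619, 0.2088]
tool_rot: [0.008, 0.775, 0.632, -0.016]
contact_force: [0.1, -0.2, -3.5]
gripper_width: 0.275
```

```bash
python3 settle.py 1; python3 - <<'E'
from h import *
p,d,K,T=grab("scene"); q,d2,K2,T2=grab("wrist")
a=cv2.resize(p[190:310,130:290],(400,300),interpolation=cv2.INTER_CUBIC); b=cv2.resize(q,(400,300))
save(np.hstack([a,b]),"v4.png")
E
```

```text
t 11.05 pos [ 0.5674 -0.0618  0.2085] psi 78.4 zaxis world [-0.0162 -0.0322 -0.9994] F [-0.2  0.3 -3.9] T [0.06 0.   0.03] g 0.271
```

View pics/v4.png

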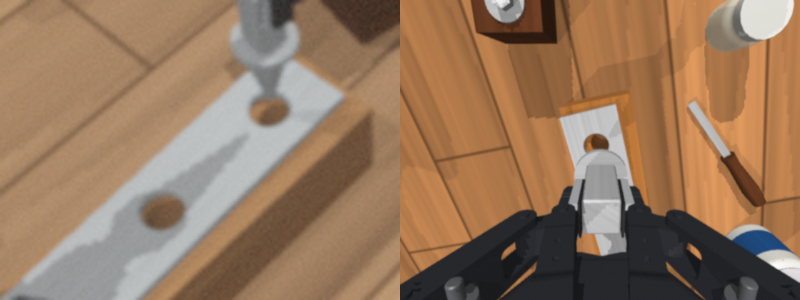

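The pin tip is over the end hole (left image (268,95), hole at (268,108)). I'll lower it in stages and watch the force.

step_arm([
  [0, 1, 12, 0],
  [0, 1, 12, 0],
  [0, 0, 8, 0],
  [0, 0, 3, 0],
])

```text
time: 11.55
tool_pos: [0.5711, -0.0639, 0.1734]
tool_rot: [0.009, 0.775, 0.632, -0.015]
contact_force: [-0.7, 0.7, -3.5]
gripper_width: 0.271
```

```bash
python3 settle.py 1
```

```text
t 11.6 pos [ 0.5708 -0.0638  0.1731] psi 78.4 zaxis world [-0.012  -0.033  -0.9994] F [ 0.5 -0.6 -4.4] T [0.09 0.03 0.02] g 0.268
```

step_arm([
  [0, 0, 8, 0],
  [0, 0, 6, 0],
])

```text
time: 11.8
tool_pos: [0.5709, -0.0641, 0.1592]
tool_rot: [0.009, 0.775, 0.632, -0.015]
contact_force: [-1.9, 1.7, -2.5]
gripper_width: 0.271
```

```bash
python3 settle.py 1
```

```text
t 11.85 pos [ 0.5707 -0.0641  0.1583] psi 78.4 zaxis world [-0.0121 -0.0325 -0.9994] F [-0.1  0.4 -5.2] T [ 0.12  0.07 -0.01] g 0.27
```

step_arm([
  [3, 0, 5, 0],
  [1, 0, 6, 0],
  [0, 0, 3, 0],
])

```text
time: 12.15
tool_pos: [0.5716, -0.0607, 0.1437]
tool_rot: [0.009, 0.775, 0.632, -0.015]
contact_force: [-1.1, 0.8, -2.7]
gripper_width: 0.269
```

```bash
python3 settle.py 1
```

```text
t 12.2 pos [ 0.5714 -0.0607  0.1432] psi 78.4 zaxis world [-0.0119 -0.0333 -0.9994] F [-0.9  0.2 -4.1] T [ 0.08  0.08 -0.05] g 0.27
```

step_arm([
  [0, 0, 6, 0],
  [0, 0, 4, 0],
])

```text
time: 12.4
tool_pos: [0.5719, -0.0611, 0.133]
tool_rot: [0.01, 0.775, 0.632, -0.015]
contact_force: [0.2, 0.4, -3.6]
gripper_width: 0.271
```

```bash
python3 settle.py 1
```

```text
t 12.45 pos [ 0.5716 -0.0611  0.1324] psi 78.4 zaxis world [-0.011  -0.0333 -0.9994] F [-1.  -0.6 -4.8] T [0.04 0.01 0.01] g 0.27
```

Low forces and going in well. About 9 mm left.

step_arm([
  [0, -1, 5, 0],
  [0, 0, 3, 0],
])

```text
time: 12.65
tool_pos: [0.5709, -0.0613, 0.1241]
tool_rot: [0.01, 0.775, 0.632, -0.014]
contact_force: [-0.7, -0.4, -4.5]
gripper_width: 0.269
```

```bash
python3 settle.py 1
```

```text
t 12.7 pos [ 0.5708 -0.0613  0.1238] psi 78.4 zaxis world [-0.0101 -0.0335 -0.9994] F [-0.5 -0.  -4.5] T [0.07 0.04 0.02] g 0.272
```

step_arm([
  [0, 0, 3, 0],
])

```text
time: 12.8
tool_pos: [0.5722, -0.0616, 0.1232]
tool_rot: [0.011, 0.775, 0.632, -0.013]
contact_force: [-6.5, 1.7, 19.4]
gripper_width: 0.272
```

```bash
python3 settle.py 2
```

```text
t 12.9 pos [ 0.5722 -0.0615  0.1233] psi 78.4 zaxis world [-0.0069 -0.0337 -0.9994] F [-2.   1.3  4.4] T [ 0.24  0.35 -0.04] g 0.272
```

step_arm([
  [0, 0, 3, 0],
])

```text
time: 13.0
tool_pos: [0.5725, -0.0616, 0.1233]
tool_rot: [0.011, 0.775, 0.632, -0.013]
contact_force: [-9.8, 3.0, 13.8]
gripper_width: 0.274
```

step_arm([
  [0, 0, 0, 0],
  [0, 0, 0, 0],
  [0, 0, 0, 0],
], claw=60)

```text
time: 13.3
tool_pos: [0.5751, -0.0623, 0.1267]
tool_rot: [0.014, 0.775, 0.632, -0.011]
contact_force: [-0.4, 0.0, -0.8]
gripper_width: 0.601
```

```bash
python3 settle.py 1
```

```text
t 13.35 pos [ 0.5751 -0.0623  0.1267] psi 78.4 zaxis world [-2.000e-04 -3.540e-02 -9.994e-01] F [ 0.1 -1.8 -0.6] T [0.02 0.02 0.  ] g 0.596
```

step_arm([
  [0, 0, -15, 0],
  [0, 0, -40, 0],
  [0, 0, -40, 0],
  [0, 0, -40, 0],
  [0, 0, -15, 0],
  [0, 0, -4, 0],
])

```text
time: 13.95
tool_pos: [0.5743, -0.0565, 0.288]
tool_rot: [0.013, 0.775, 0.632, -0.012]
contact_force: [-0.0, 0.2, -0.4]
gripper_width: 0.601
```

```bash
python3 settle.py 1; python3 - <<'E'
from h import *
q,d2,K2,T2=grab("wrist"); C=cloud(d2,K2,T2); Z=C[...,2]; np.savez("w5",p=q,C=C,K=K2,T=T2)
hsv=cv2.cvtColor(q,cv2.COLOR_RGB2HSV); near=(abs(C[...,0]-.57)<.04)&(abs(C[...,1]+.062)<.04)
for lo,hi in [(.148,.16),(.0905,.1)]:
    m=near&(Z>lo)&(Z<hi)&(hsv[...,1]<70); print(lo,np.round(np.median(C[m],0),4),m.sum(),cv2.minAreaRect((C[m][:,:2]*1000).astype(np.float32)))
m=near&(Z>.148)&(Z<.16)&(hsv[...,1]<70); P=C[m]; A=np.c_[P[:,:2]-P[:,:2].mean(0),np.ones(len(P))]; print("top slope",np.linalg.lstsq(A,P[:,2],rcond=None)[0])
save(q,"w5.png")
E
```

```text
t 14.0 pos [ 0.5745 -0.0565  0.2883] psi 78.4 zaxis world [-0.0012 -0.0352 -0.9994] F [-1.1  1.   1.3] T [ 0.02 -0.02 -0.03] g 0.597
0.148 [ 0.5728 -0.0619  0.155 ] 617 ((572.4098510742188, -62.634220123291016), (23.725223541259766, 23.698867797851562), 79.01897430419922)
0.0905 [ 0.5754 -0.0526  0.095 ] 701 ((571.35400390625, -60.765174865722656), (67.882568359375, 79.19979858398438), 2.8778111934661865)
top slope [-0.0176919  -0.0514717   0.15481183]
```

View pics/w5.png

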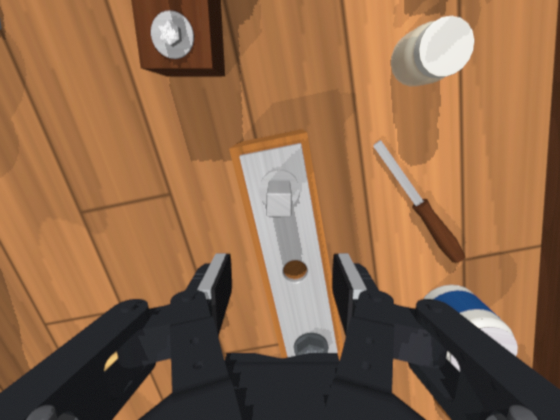

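The pin is seated at (280,195), the strap is now in line with the timber, and the middle hole is at (295,270). I'll fit the middle hole, compare the slopes, and plan the trip back to the rack.

```bash
python3 - <<'E'
from h import *
z=np.load("w5.npz"); p,C,K,T=z["p"],z["C"],z["K"],z["T"]
hsv=cv2.cvtColor(p,cv2.COLOR_RGB2HSV); Z=C[...,2]; grey=hsv[...,1]<70
def pl(u,v,h=.088):
    r=T[:3,:3]@np.array([(u-K[0,2])/K[0,0],(v-K[1,2])/K[1,1],1]); return (T[:3,3]+r*(h-T[2,3])/r[2])[:2]*1000
def slope(m): P=C[m]; A=np.c_[P[:,:2]-P[:,:2].mean(0),np.ones(len(P))]; print(np.round(np.linalg.lstsq(A,P[:,2],rcond=None)[0],4),m.sum())
m=grey&(Z>.08)&(Z<.0905)&(C[...,1]<-.1)&(C[...,1]>-.25)&(abs(C[...,0]-.57)<.03); slope(m)
m=grey&(abs(Z-.096)<.006)&(np.hypot(C[...,0]-.5715,C[...,1]+.062)<.022)&(Z>.0915); slope(m); print(np.median(C[m],0))
roi=np.zeros(Z.shape,np.uint8); roi[245:295,270:320]=1
hole=((~grey)&(roi>0)).astype(np.uint8)
n,l,s,c=cv2.connectedComponentsWithStats(hole)
i=1+np.argmax(s[1:,4]); cs,_=cv2.findContours((l==i).astype(np.uint8),cv2.RETR_EXTERNAL,cv2.CHAIN_APPROX_NONE)
P=np.array([pl(u,v) for u,v in cs[0][:,0]],np.float32); print("mid hole",s[i],cv2.minEnclosingCircle(P),P.mean(0))
plan([.522,.231,.28],78,maxstep=40)
E
```

```text
[0.0011 0.0014 0.089 ] 4478
[ 0.0036 -0.002   0.0953] 540
[ 0.57311504 -0.05241716  0.09518875]
mid hole [284 260  23  19 340] ((570.5728759765625, -171.38746643066406), 14.420499801635742) [ 570.6414  -170.57466]
from [ 0.5739 -0.0564  0.2862] 78.37 n 8
[[33.9, -13.6, 0.8, 0.0], [33.9, -13.6, 0.8, 0.0], [33.9, -13.6, 0.8, 0.0], [33.9, -13.7, 0.8, 0.0], [33.8, -13.7, 0.8, 0.0], [33.8, -13.7, 0.8, 0.0], [33.8, -13.8, 0.8, 0.0], [33.8, -13.8, 0.8, 0.0]]
```

step_arm([
  [20, -8, 0, 0],
  [34, -14, 0, 0],
  [34, -14, 0, 0],
  [34, -14, 0, 0],
  [34, -14, 0, 0],
  [34, -14, 0, 0],
  [34, -14, 0, 0],
  [30, -12, 0, 0],
], claw=75)

```text
time: 14.85
tool_pos: [0.5141, 0.2175, 0.2532]
tool_rot: [0.002, 0.778, 0.628, -0.027]
contact_force: [-0.2, 0.1, 0.7]
gripper_width: 0.752
```

step_arm([
  [15, -5, 0, 0],
  [5, -2, 0, 0],
  [2, 0, 0, 0],
])

```text
time: 15.15
tool_pos: [0.5069, 0.2435, 0.2433]
tool_rot: [-0.0, 0.776, 0.63, -0.034]
contact_force: [1.0, -0.3, -0.2]
gripper_width: 0.748
```

```bash
python3 settle.py 1; python3 - <<'E'
from h import *
z=np.load("w2.npz")
def an(p,C):
    Z=C[...,2]; hsv=cv2.cvtColor(p,cv2.COLOR_RGB2HSV)
    m=(hsv[...,1]<60)&(Z>.104)&(Z<.12)&(np.hypot(C[...,0]-.522,C[...,1]-.231)<.03)
    print("bolt",np.round(np.median(C[m],0),4),m.sum(),cv2.minAreaRect((C[m][:,:2]*1000).astype(np.float32)))
    s=(hsv[...,1]>120)&(hsv[...,2]>60)&(hsv[...,0]>22)&(hsv[...,0]<35)&(Z<.2)&(Z>.07)&(C[...,0]<.53)&(C[...,1]>.15)
    if s.any(): print("yellow high: y min",C[s][:,1].min(),"x max",C[s][:,0].max(),Z[s].max())
    m=(Z>.085)&(Z<.2)&(np.hypot(C[...,0]-.510,C[...,1]-.172)<.03); print("slot3 top",Z[m].max() if m.any() else 0)
an(z["p"],z["C"])
p,d,K,T=grab("wrist"); C=cloud(d,K,T); an(p,C); save(p,"w6.png")
plan([.522,.231,.15],78)
E
```

```text
t 15.2 pos [0.507  0.2434 0.2431] psi 78.2 zaxis world [-0.0531 -0.0421 -0.9977] F [-0.8 -0.5 -1.1] T [-0.04 -0.05  0.08] g 0.752
bolt [0.5227 0.2331 0.1151] 853 ((522.153564453125, 231.32330322265625), (40.6937141418457, 35.62979507446289), 76.3242416381836)
yellow high: y min 0.27170495646774145 x max 0.5029372672387291 0.10765983805312807
slot3 top 0.13652147590071045
bolt [0.5225 0.2327 0.1152] 1342 ((522.3285522460938, 231.21768188476562), (40.8196907043457, 35.890933990478516), 78.29370880126953)
yellow high: y min 0.27075681369759597 x max 0.5032855509747735 0.10800320926074408
slot3 top 0.1364718498581092
from [0.5074 0.2429 0.2438] 78.17 n 2
[[-4.3, 8.4, 46.9, 0.1], [-4.3, 8.4, 46.9, 0.1]]
```

View pics/w6.png

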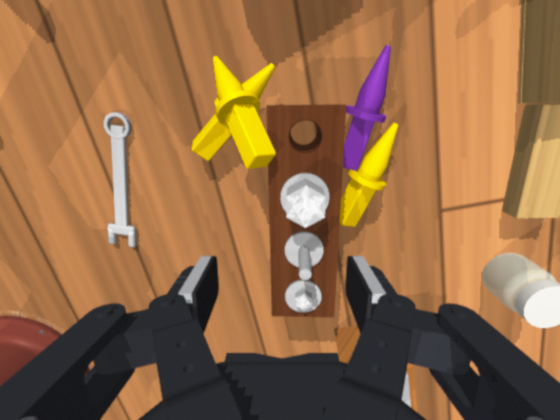

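The bolt is at (305,205) and the pin's slot at (305,133) is empty. The tool has tilted about 3.9°, so I'll straighten it with single up-rows and settling, then go down.

step_arm([
  [-4, 8, -48, 0],
])

```text
time: 15.35
tool_pos: [0.5122, 0.2373, 0.2818]
tool_rot: [-0.003, 0.776, 0.629, -0.042]
contact_force: [0.6, -0.3, -1.3]
gripper_width: 0.748
```

```bash
python3 settle.py 2
```

```text
t 15.45 pos [0.5198 0.2386 0.2974] psi 78.0 zaxis world [-0.0431 -0.0397 -0.9983] F [1.2 0.2 1.4] T [ 0.02  0.   -0.05] g 0.747
```

step_arm([
  [0, 0, -48, 0],
])

```text
time: 15.55
tool_pos: [0.519, 0.2382, 0.3336]
tool_rot: [-0.001, 0.777, 0.628, -0.036]
contact_force: [0.9, 0.5, -1.6]
gripper_width: 0.752
```

```bash
python3 settle.py 2
```

```text
t 15.65 pos [0.5242 0.24   0.3487] psi 77.9 zaxis world [-0.0314 -0.0362 -0.9988] F [-0.3 -0.8  1.5] T [ 0.03 -0.05 -0.06] g 0.747
```

step_arm([
  [0, 0, -48, 0],
])

```text
time: 15.75
tool_pos: [0.5233, 0.2398, 0.3833]
tool_rot: [0.002, 0.778, 0.628, -0.03]
contact_force: [1.1, 0.2, -2.0]
gripper_width: 0.753
```

```bash
python3 settle.py 2;  python3 -c "
from h import *
plan([.5223,.2312,.16],78,maxstep=30)"
```

```text
t 15.85 pos [0.5274 0.2412 0.3986] psi 77.8 zaxis world [-0.0195 -0.0327 -0.9993] F [ 0.  -0.4  1.1] T [ 0.01 -0.01 -0.05] g 0.747
from [0.5274 0.2412 0.3986] 77.78 n 8
[[-1.4, -0.4, 29.8, -0.0], [-1.4, -0.4, 29.8, -0.0], [-1.4, -0.4, 29.8, -0.0], [-1.4, -0.4, 29.8, -0.0], [-1.4, -0.4, 29.8, -0.0], [-1.4, -0.4, 29.8, -0.0], [-1.4, -0.4, 29.8, -0.0], [-1.4, -0.4, 29.8, -0.0]]
```

step_arm([
  [-1, 0, 20, 0],
  [-1, 0, 30, 0],
  [-2, 0, 35, 0],
  [-1, 0, 35, 0],
  [-1, 0, 35, 0],
  [-1, 0, 30, 0],
  [-1, 0, 15, 0],
  [0, 0, 5, 0],
])

```text
time: 16.65
tool_pos: [0.5333, 0.2225, 0.1987]
tool_rot: [0.013, 0.781, 0.624, -0.003]
contact_force: [0.2, 0.6, -0.4]
gripper_width: 0.749
```

```bash
python3 settle.py 1;  python3 -c "
from h import *
plan([.5223,.2312,.091],78,maxstep=30)"
```

```text
t 16.7 pos [0.5332 0.2226 0.1986] psi 77.2 zaxis world [ 0.0113 -0.0247 -0.9996] F [-0.  -0.2 -0.9] T [-0.01 -0.   -0.02] g 0.749
from [0.5332 0.2226 0.1986] 77.19 n 4
[[1.5, -3.1, 26.9, -0.2], [1.5, -3.1, 26.9, -0.2], [1.5, -3.1, 26.9, -0.2], [1.5, -3.1, 26.9, -0.2]]
```

step_arm([
  [5, -9, 40, 0],
])

```text
time: 16.8
tool_pos: [0.5319, 0.2294, 0.1663]
tool_rot: [0.016, 0.782, 0.623, 0.004]
contact_force: [1.3, -0.7, 1.1]
gripper_width: 0.752
```

```bash
python3 settle.py 2;  python3 -c "
from h import *
plan([.5223,.2312,.091],78,maxstep=30)"
```

```text
t 16.9 pos [0.5234 0.2279 0.1548] psi 77.2 zaxis world [ 0.0045 -0.0265 -0.9996] F [-0.3 -0.9 -1.6] T [0.05 0.02 0.01] g 0.751
from [0.5234 0.2279 0.1548] 77.21 n 3
[[1.0, -0.6, 21.3, -0.3], [1.0, -0.6, 21.3, -0.3], [1.0, -0.6, 21.3, -0.3]]
```

step_arm([
  [2, -1, 20, 0],
  [1, -1, 20, 0],
  [1, 0, 12, 0],
  [0, 0, 7, 0],
  [0, 0, 3, 0],
])

```text
time: 17.4
tool_pos: [0.53, 0.2324, 0.1022]
tool_rot: [0.015, 0.781, 0.624, 0.0]
contact_force: [0.6, -0.6, 0.1]
gripper_width: 0.75
```

```bash
python3 settle.py 1;  python3 -c "
from h import *
plan([.5223,.2312,.091],78,maxstep=30)"
```

```text
t 17.45 pos [0.53   0.2323 0.1021] psi 77.2 zaxis world [ 0.0194 -0.0228 -0.9996] F [-0.1  0.3 -0.2] T [-0.04  0.07  0.  ] g 0.75
from [0.53   0.2323 0.1021] 77.24 n 1
[[-2.8, -7.2, 11.1, -0.8]]
```

step_arm([
  [-1, -4, 3, 0],
  [-1, -3, 5, 0],
  [0, 0, 3, 0],
])

```text
time: 17.75
tool_pos: [0.5242, 0.2321, 0.0933]
tool_rot: [0.016, 0.781, 0.624, 0.003]
contact_force: [-0.7, 0.1, -0.2]
gripper_width: 0.753
```

```bash
python3 settle.py 1
```

```text
t 17.8 pos [0.5242 0.232  0.0929] psi 77.2 zaxis world [ 0.0234 -0.0216 -0.9995] F [-0.   0.1 -0.4] T [ 0.07  0.01 -0.03] g 0.753
```

step_arm([
  [0, 0, 0, 0],
  [0, 0, 0, 0],
  [0, 0, 0, 0],
  [0, 0, 0, 0],
], claw=0)

```text
time: 18.2
tool_pos: [0.5238, 0.2324, 0.0933]
tool_rot: [0.015, 0.781, 0.624, 0.002]
contact_force: [0.3, 0.2, -0.8]
gripper_width: 0.405
```

```bash
python3 settle.py 1
```

```text
t 18.25 pos [0.5238 0.2324 0.0933] psi 77.2 zaxis world [ 0.0221 -0.0209 -0.9995] F [-0.9  0.2 -0.3] T [ 0.05  0.16 -0.03] g 0.404
```

step_arm([
  [0, 0, -15, 0],
  [0, 0, -40, 0],
  [0, 0, -45, 0],
  [0, 0, -45, 0],
  [0, 0, -45, 0],
  [0, 0, -30, 0],
  [0, 0, -10, 0],
])

```text
time: 18.95
tool_pos: [0.5143, 0.2358, 0.326]
tool_rot: [0.012, 0.781, 0.624, -0.005]
contact_force: [1.1, 0.6, -3.2]
gripper_width: 0.41
```

```bash
python3 settle.py 1;  python3 -c "
from h import *
plan([.59,-.17,.32],78,maxstep=40)"
```

```text
t 19.0 pos [0.5146 0.2359 0.3267] psi 77.2 zaxis world [ 0.0088 -0.0254 -0.9996] F [ 1.  -0.1 -1.3] T [ 0.07 -0.02 -0.  ] g 0.407
from [0.5146 0.2359 0.3267] 77.22 n 11
[[-34.5, 14.8, 0.6, -0.1], [-34.5, 14.8, 0.6, -0.1], [-34.5, 14.8, 0.6, -0.1], [-34.5, 14.7, 0.6, -0.1], [-34.5, 14.7, 0.6, -0.1], [-34.6, 14.6, 0.6, -0.1], [-34.6, 14.6, 0.6, -0.1], [-34.6, 14.5, 0.6, -0.1]]
[[-34.6, 14.5, 0.6, -0.1], [-34.6, 14.5, 0.6, -0.1], [-34.7, 14.4, 0.6, -0.1]]
```

step_arm([
  [-20, 9, 0, 0],
  [-35, 16, 0, 0],
  [-35, 16, -3, 0],
  [-35, 16, -3, 0],
  [-35, 16, -3, 0],
  [-35, 16, -3, 0],
  [-35, 16, -3, 0],
  [-35, 16, -3, 0],
])

```text
time: 19.8
tool_pos: [0.5693, -0.0541, 0.3307]
tool_rot: [0.002, 0.778, 0.628, -0.016]
contact_force: [0.8, 0.1, -4.3]
gripper_width: 0.406
```

step_arm([
  [-35, 14, -3, 0],
  [-35, 14, -3, 0],
  [-35, 14, 0, 0],
  [-30, 10, 0, 0],
  [-15, 5, 0, 0],
  [-6, 2, 0, 0],
])

```text
time: 20.4
tool_pos: [0.5892, -0.2282, 0.3204]
tool_rot: [-0.01, 0.78, 0.626, -0.022]
contact_force: [0.1, -0.7, -3.3]
gripper_width: 0.408
```

```bash
python3 settle.py 1;  python3 -c "
from h import *
plan([.57,-.171,.30],78,maxstep=40)"
```

```text
t 20.45 pos [ 0.5891 -0.2285  0.32  ] psi 77.5 zaxis world [-0.0474 -0.013  -0.9988] F [-0.7 -0.1 -4.5] T [-0.05 -0.04 -0.01] g 0.407
from [ 0.5891 -0.2285  0.32  ] 77.53 n 2
[[26.0, -15.5, 10.0, -0.2], [26.1, -15.4, 10.0, -0.2]]
```

step_arm([
  [26, -15, -45, 0],
])

```text
time: 20.55
tool_pos: [0.5797, -0.1999, 0.3542]
tool_rot: [-0.017, 0.78, 0.624, -0.026]
contact_force: [0.5, 1.1, -4.6]
gripper_width: 0.405
```

```bash
python3 settle.py 2
```

```text
t 20.65 pos [ 0.5835 -0.197   0.3703] psi 77.7 zaxis world [-0.0396 -0.0146 -0.9991] F [ 1.5 -0.5 -1.6] T [-0.01 -0.08 -0.01] g 0.404
```

step_arm([
  [20, 0, -45, 0],
])

```text
time: 20.75
tool_pos: [0.5866, -0.1782, 0.4019]
tool_rot: [-0.012, 0.779, 0.627, -0.023]
contact_force: [0.1, 0.2, -4.4]
gripper_width: 0.406
```

```bash
python3 settle.py 2
```

```text
t 20.85 pos [ 0.5903 -0.1767  0.4162] psi 77.9 zaxis world [-0.0295 -0.0175 -0.9994] F [ 0.9 -0.3 -1.6] T [ 0.02 -0.06 -0.05] g 0.407
```

step_arm([
  [0, 0, -45, 0],
])

```text
time: 20.95
tool_pos: [0.5895, -0.174, 0.4479]
tool_rot: [-0.011, 0.777, 0.629, -0.022]
contact_force: [1.2, -1.5, -7.3]
gripper_width: 0.403
```

```bash
python3 settle.py 2;  python3 -c "
from h import *
plan([.57,-.171,.22],78,maxstep=40)"
```

```text
t 21.05 pos [ 0.5924 -0.1752  0.4649] psi 78.0 zaxis world [-0.0208 -0.0212 -0.9996] F [-0.   0.3 -1.7] T [-0.   -0.03  0.03] g 0.405
from [ 0.5924 -0.1752  0.4649] 78.03 n 7
[[-0.1, -3.3, 35.0, 0.0], [-0.1, -3.3, 35.0, 0.0], [-0.1, -3.3, 35.0, 0.0], [-0.1, -3.3, 35.0, 0.0], [-0.1, -3.3, 35.0, 0.0], [-0.1, -3.3, 35.0, 0.0], [-0.1, -3.3, 35.0, 0.0]]
```

step_arm([
  [0, -3, 20, 0],
  [0, -3, 35, 0],
  [0, -3, 38, 0],
  [0, -3, 38, 0],
  [0, -3, 38, 0],
  [0, -3, 35, 0],
  [0, -3, 20, 0],
  [0, -1, 7, 0],
])

```text
time: 21.85
tool_pos: [0.566, -0.1734, 0.2214]
tool_rot: [0.006, 0.775, 0.632, -0.013]
contact_force: [-0.3, 0.3, -3.2]
gripper_width: 0.409
```

```bash
python3 settle.py 1;  python3 -c "
from h import *
plan([.57,-.171,.18],78,maxstep=40)"
```

```text
t 21.9 pos [ 0.5655 -0.1732  0.2205] psi 78.3 zaxis world [-0.015  -0.0243 -0.9996] F [-1.   0.5 -6.5] T [ 0.08  0.07 -0.04] g 0.409
from [ 0.5655 -0.1732  0.2205] 78.35 n 2
[[1.6, 2.0, 20.3, 0.2], [1.6, 2.0, 20.3, 0.2]]
```

step_arm([
  [2, 8, -48, 0],
])

```text
time: 22.0
tool_pos: [0.5691, -0.1696, 0.2579]
tool_rot: [-0.004, 0.775, 0.631, -0.018]
contact_force: [0.4, -0.0, -4.8]
gripper_width: 0.408
```

```bash
python3 settle.py 2
```

```text
t 22.1 pos [ 0.5778 -0.1726  0.2755] psi 78.4 zaxis world [-0.0035 -0.0291 -0.9996] F [ 1.1 -0.4 -1.5] T [-0.05 -0.12  0.04] g 0.407
```

step_arm([
  [0, 0, -48, 0],
])

```text
time: 22.2
tool_pos: [0.5753, -0.1702, 0.3117]
tool_rot: [0.005, 0.775, 0.632, -0.013]
contact_force: [0.3, -0.0, -5.4]
gripper_width: 0.405
```

```bash
python3 settle.py 2
```

```text
t 22.3 pos [ 0.5809 -0.1725  0.3278] psi 78.4 zaxis world [ 0.0115 -0.0356 -0.9993] F [ 0.5 -1.1 -0.5] T [ 0.03 -0.04  0.03] g 0.404
```

step_arm([
  [0, 0, 20, 0],
  [0, -1, 35, 0],
  [0, 0, 35, 0],
  [0, 0, 30, 0],
  [0, 0, 20, 0],
  [0, 0, 10, 0],
  [0, 0, 4, 0],
])

```text
time: 23.0
tool_pos: [0.5912, -0.1817, 0.1817]
tool_rot: [0.032, 0.774, 0.632, 0.0]
contact_force: [-0.1, -0.2, -3.5]
gripper_width: 0.404
```

```bash
python3 settle.py 1;  python3 -c "
from h import *
plan([.57,-.171,.172],78,maxstep=40)"
```

```text
t 23.05 pos [ 0.5911 -0.1817  0.1814] psi 78.4 zaxis world [ 0.0404 -0.0483 -0.998 ] F [ 0.  -0.1 -3.4] T [0.09 0.07 0.  ] g 0.404
from [ 0.5911 -0.1817  0.1814] 78.4 n 1
[[6.2, -22.8, 9.4, 0.4]]
```

step_arm([
  [7, -20, 12, 0],
])

```text
time: 23.15
tool_pos: [0.5766, -0.1732, 0.1722]
tool_rot: [0.035, 0.774, 0.632, 0.002]
contact_force: [0.4, 0.0, -1.7]
gripper_width: 0.407
```

```bash
python3 settle.py 2;  python3 - <<'E'
from h import *
plan([.57,-.17,.16],78.4,maxstep=40)
p,d,K,T=grab("scene"); q,d2,K2,T2=grab("wrist")
a=cv2.resize(p[190:310,130:290],(400,300),interpolation=cv2.INTER_CUBIC); b=cv2.resize(q,(400,300))
save(np.hstack([a,b]),"v7.png")
E
```

```text
t 23.25 pos [ 0.5718 -0.1704  0.1672] psi 78.4 zaxis world [ 0.0378 -0.0469 -0.9982] F [ 0.5  0.4 -4.9] T [0.11 0.11 0.02] g 0.41
from [ 0.5718 -0.1704  0.1672] 78.42 n 1
[[0.0, -1.8, 7.2, 0.0]]
```

View pics/v7.png

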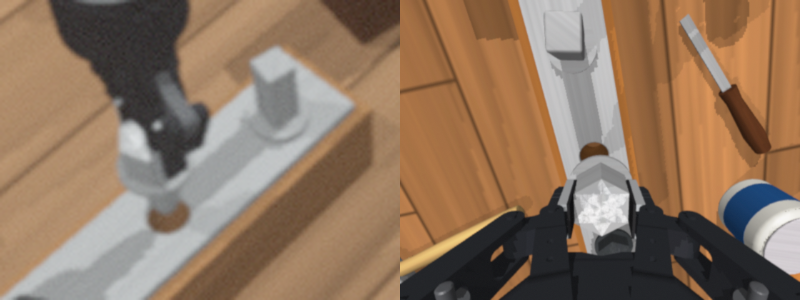

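The bolt's tip is over the middle hole (left image (168,205), hole (168,218)), and the pin is seated flat at (275,90). I'll lower the bolt in stages.

step_arm([
  [0, -1, 8, 0],
  [1, -1, 8, 0],
  [0, 0, 4, 0],
])

```text
time: 23.65
tool_pos: [0.5769, -0.1731, 0.1531]
tool_rot: [0.037, 0.774, 0.632, 0.003]
contact_force: [0.5, -0.4, -4.1]
gripper_width: 0.403
```

```bash
python3 settle.py 1
```

```text
t 23.7 pos [ 0.5766 -0.1731  0.1524] psi 78.4 zaxis world [ 0.0503 -0.0529 -0.9973] F [-0.8  0.5 -4.9] T [0.12 0.09 0.  ] g 0.405
```

step_arm([
  [1, -1, 8, 0],
  [0, 0, 5, 0],
])

```text
time: 23.9
tool_pos: [0.5795, -0.174, 0.1495]
tool_rot: [0.039, 0.774, 0.632, 0.004]
contact_force: [-15.1, 7.4, 19.7]
gripper_width: 0.408
```

```bash
python3 settle.py 1
```

```text
t 23.95 pos [ 0.5793 -0.1739  0.1495] psi 78.4 zaxis world [ 0.0548 -0.0558 -0.9969] F [-10.8   4.9  17.2] T [ 0.89  2.35 -0.08] g 0.41
```

step_arm([
  [0, -2, -15, 0],
  [0, -3, -40, 0],
  [0, -3, -40, 0],
  [0, 0, -15, 0],
  [0, 0, -5, 0],
])

```text
time: 24.45
tool_pos: [0.5646, -0.1655, 0.2655]
tool_rot: [0.038, 0.774, 0.632, 0.003]
contact_force: [-0.6, -0.2, -3.7]
gripper_width: 0.402
```

```bash
python3 settle.py 1
```

```text
t 24.5 pos [ 0.5649 -0.1656  0.266 ] psi 78.4 zaxis world [ 0.0529 -0.0549 -0.9971] F [ 1.  -0.3 -2. ] T [ 0.03  0.01 -0.01] g 0.406
```

step_arm([
  [0, 0, 40, 0],
])

```text
time: 24.6
tool_pos: [0.5707, -0.1693, 0.2321]
tool_rot: [0.044, 0.774, 0.632, 0.006]
contact_force: [0.4, -0.3, -3.2]
gripper_width: 0.405
```

```bash
python3 settle.py 2;python3 -c "
from h import *
plan([.57,-.17,.167],78.4,maxstep=40)"
```

```text
t 24.7 pos [ 0.5634 -0.1665  0.218 ] psi 78.4 zaxis world [ 0.0404 -0.0497 -0.9979] F [-1.3  0.  -6.5] T [0.13 0.15 0.01] g 0.405
from [ 0.5634 -0.1665  0.218 ] 78.38 n 2
[[-1.1, 3.6, 25.5, -0.0], [-1.1, 3.6, 25.5, -0.0]]
```

step_arm([
  [0, 0, 45, 0],
])

```text
time: 24.8
tool_pos: [0.5688, -0.17, 0.1813]
tool_rot: [0.037, 0.774, 0.632, 0.002]
contact_force: [1.7, -1.0, -1.5]
gripper_width: 0.405
```

```bash
python3 settle.py 2;python3 -c "
from h import *
plan([.57,-.17,.15],78.4,maxstep=40)"
```

```text
t 24.9 pos [ 0.5601 -0.1665  0.167 ] psi 78.4 zaxis world [ 0.0245 -0.0428 -0.9988] F [-2.8  1.3 -6.4] T [0.15 0.22 0.02] g 0.405
from [ 0.5601 -0.1665  0.167 ] 78.4 n 1
[[-1.4, 10.4, 17.0, 0.0]]
```

step_arm([
  [0, 9, 5, 0],
])

```text
time: 25.0
tool_pos: [0.5684, -0.1683, 0.1619]
tool_rot: [0.023, 0.775, 0.632, -0.005]
contact_force: [0.8, -0.3, -2.2]
gripper_width: 0.407
```

```bash
python3 settle.py 2
```

```text
t 25.1 pos [ 0.5683 -0.1682  0.1608] psi 78.4 zaxis world [ 0.0208 -0.0411 -0.9989] F [-0.4  0.5 -4.5] T [0.04 0.07 0.01] g 0.403
```

step_arm([
  [1, 1, 12, 0],
])

```text
time: 25.2
tool_pos: [0.5715, -0.1686, 0.1517]
tool_rot: [0.025, 0.774, 0.632, -0.004]
contact_force: [0.3, 0.3, -3.0]
gripper_width: 0.404
```

```bash
python3 settle.py 2;python3 -c "
from h import *
plan([.57,-.1685,.14],78.4,maxstep=40)"
```

```text
t 25.3 pos [ 0.569  -0.1675  0.1476] psi 78.4 zaxis world [ 0.0184 -0.0402 -0.999 ] F [-1.   0.  -3.9] T [ 0.08  0.01 -0.02] g 0.408
from [ 0.569  -0.1675  0.1476] 78.42 n 1
[[-0.8, 1.2, 7.6, 0.0]]
```

Inside the hole with no contact. I'll keep going with settled single rows.

step_arm([
  [0, 1, 12, 0],
])

```text
time: 25.4
tool_pos: [0.5716, -0.1687, 0.1378]
tool_rot: [0.023, 0.774, 0.632, -0.004]
contact_force: [0.9, -0.1, -3.3]
gripper_width: 0.407
```

```bash
python3 settle.py 2
```

```text
t 25.5 pos [ 0.5691 -0.1677  0.1337] psi 78.4 zaxis world [ 0.0155 -0.0389 -0.9991] F [ 0.3  0.1 -4.9] T [ 0.05  0.07 -0.01] g 0.402
```

step_arm([
  [0, 1, 12, 0],
])

```text
time: 25.6
tool_pos: [0.5716, -0.169, 0.1233]
tool_rot: [0.022, 0.775, 0.632, -0.005]
contact_force: [1.7, -0.3, -3.5]
gripper_width: 0.411
```

```bash
python3 settle.py 2
```

```text
t 25.7 pos [ 0.5689 -0.1679  0.1192] psi 78.4 zaxis world [ 0.0117 -0.0373 -0.9992] F [-1.6  0.7 -3.8] T [0.05 0.04 0.02] g 0.405
```

step_arm([
  [0, 0, 10, 0],
])

```text
time: 25.8
tool_pos: [0.5702, -0.1687, 0.1104]
tool_rot: [0.02, 0.775, 0.632, -0.006]
contact_force: [0.1, 0.0, -3.8]
gripper_width: 0.415
```

```bash
python3 settle.py 2
```

```text
t 25.9 pos [ 0.5682 -0.1681  0.1073] psi 78.4 zaxis world [ 0.0097 -0.0368 -0.9993] F [ 0.1 -0.3 -4.9] T [-0.02 -0.14  0.  ] g 0.412
```

step_arm([
  [-1, 1, 5, 0],
])

```text
time: 26.0
tool_pos: [0.5695, -0.1696, 0.1029]
tool_rot: [0.018, 0.775, 0.632, -0.008]
contact_force: [-0.3, -0.6, -3.6]
gripper_width: 0.403
```

```bash
python3 settle.py 2
```

```text
t 26.1 pos [ 0.569  -0.1696  0.1019] psi 78.4 zaxis world [ 0.0093 -0.0366 -0.9993] F [-0.9  0.1 -4.1] T [0.03 0.01 0.02] g 0.409
```

step_arm([
  [0, 0, 3, 0],
])

```text
time: 26.2
tool_pos: [0.5698, -0.1701, 0.1012]
tool_rot: [0.018, 0.775, 0.632, -0.008]
contact_force: [-8.9, 3.0, 19.0]
gripper_width: 0.408
```

```bash
python3 settle.py 2
```

```text
t 26.3 pos [ 0.5698 -0.1699  0.1014] psi 78.4 zaxis world [ 0.0104 -0.0368 -0.9993] F [-3.3  1.7  7.1] T [0.42 0.6  0.07] g 0.406
```

The bolt seats at TCP z 0.1013, as predicted. Releasing, backing off and checking.

step_arm([
  [0, 0, 2, 0],
])

```text
time: 26.4
tool_pos: [0.5699, -0.1699, 0.1014]
tool_rot: [0.017, 0.775, 0.632, -0.008]
contact_force: [-5.1, 1.8, 3.9]
gripper_width: 0.404
```

step_arm([
  [0, 0, 0, 0],
  [0, 0, 0, 0],
  [0, 0, 0, 0],
], claw=75)

```text
time: 26.7
tool_pos: [0.5719, -0.1707, 0.1045]
tool_rot: [0.02, 0.775, 0.632, -0.006]
contact_force: [0.7, 0.2, -0.5]
gripper_width: 0.744
```

step_arm([
  [0, 0, -10, 0],
  [0, 0, -30, 0],
  [0, 0, -40, 0],
  [0, 0, -40, 0],
  [0, 0, -40, 0],
  [0, 0, -20, 0],
  [0, 0, -5, 0],
])

```text
time: 27.4
tool_pos: [0.5685, -0.1631, 0.299]
tool_rot: [0.02, 0.775, 0.632, -0.006]
contact_force: [-0.5, 0.0, 0.5]
gripper_width: 0.749
```

```bash
python3 settle.py 1; python3 - <<'E'
from h import *
p,d,K,T=grab("wrist"); C=cloud(d,K,T); Z=C[...,2]; hsv=cv2.cvtColor(p,cv2.COLOR_RGB2HSV); g=hsv[...,1]<70
def slope(n,m): P=C[m]; A=np.c_[P[:,:2]-P[:,:2].mean(0),np.ones(len(P))]; print(n,np.round(np.linalg.lstsq(A,P[:,2],rcond=None)[0],4),m.sum(),np.round(np.median(P,0),4))
def r(x,y): return np.hypot(C[...,0]-x,C[...,1]-y)
slope("strap",g&(abs(Z-.088)<.003)&(r(.571,-.115)<.03)&(r(.571,-.171)>.03)&(r(.571,-.062)>.03))
slope("flange",g&(abs(Z-.093)<.003)&(r(.57,-.171)<.024)); slope("head",g&(Z>.115)&(Z<.13)&(r(.57,-.171)<.025))
slope("collar",g&(abs(Z-.0955)<.003)&(r(.571,-.062)<.022)); slope("pintop",g&(abs(Z-.154)<.006)&(r(.571,-.062)<.02))
q=grab_frame("scene")[0]
a=cv2.resize(q[190:340,100:300],(400,300),interpolation=cv2.INTER_CUBIC); b=cv2.resize(p,(400,300)); save(np.hstack([a,b]),"v8.png")
E
```

```text
t 27.45 pos [ 0.5686 -0.1631  0.2993] psi 78.4 zaxis world [ 0.016  -0.039  -0.9991] F [ 1.  -0.6  1. ] T [-0.01  0.03 -0.03] g 0.754
strap [0.0008 0.0012 0.0893] 2063 [ 0.571  -0.1148  0.0893]
flange [0.0007 0.0028 0.0932] 336 [ 0.5692 -0.157   0.0933]
head [-0.0087 -0.0319  0.123 ] 964 [ 0.5707 -0.1708  0.1232]
collar [0.0014 0.0041 0.0953] 587 [ 0.5726 -0.0689  0.0952]
pintop [-0.0033  0.0128  0.1551] 794 [ 0.5727 -0.063   0.1552]
```

View pics/v8.png

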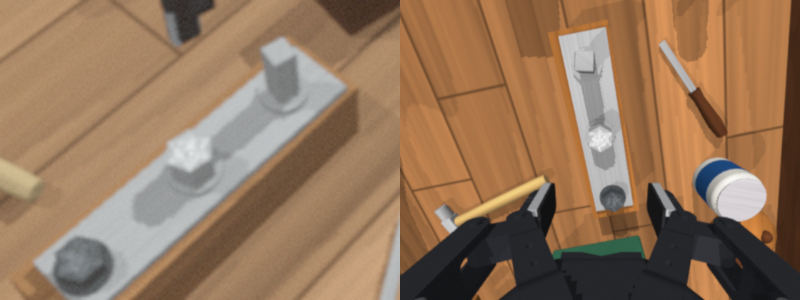

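The pin (left image (282,85)) and bolt (192,165) both sit flat on the strap. The flange top is 4 mm above the strap and the collar top 6 mm. Handing in.

```bash
python3 -c "
from plant import *
print(job_done())"
```

```text
the job is handed in; nothing more can be done
None
```

I put the grey steel drift pin through the strap's end hole until its collar sat flat, which pulled the strap into line. I then put the thick hex bolt fully home in the middle hole and handed in at about 27.5 s, with the gripper open and well clear.

**Last checks:**
- **Pin:** the collar top measures 6 mm above the strap, which is the collar's thickness, and its slope is under 0.005.
- **Bolt:** the flange top measures 4 mm above the strap, which is the flange's thickness, and its slope is under 0.003.
- **Strap:** the holes line up with the timber, and the pin and bolt axes are at x ≈ 0.571–0.573.
- **Forces:** the highest wrist force in the readings was about 26 N.

**What went wrong or disagreed:**
- The bolt's first descent landed lightly on the rim of the hole because the tool had tilted. I backed off, straightened the tool and went in without contact.
- A slope of about 0.03 measured over the bolt's rough head top does not match its flat flange. I put that down to the embossed surface.
- The yellow and purple look-alikes, standing in the first pictures, were lying down when the wrist camera first reached the rack, before I reached for anything there. I did not touch them.

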